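# Wring the thick gauge block onto the clamped one

### The job

Make up the setting stack: take the thicker of the two loose steel gauge blocks, set it flat and in line on one end of the block clamped in the holder so that it overlaps only about half its length, then slide it lengthwise, faces kept together, until it covers the clamped block with ends and sides flush, and let go. Do not lower it straight down over the middle, and leave the thinner block where it lies.

Things in the scene. Friction and masses are not known exactly. Their poses are not given: they have to be found in the camera images.
- thick_centre (a point): centre (half-way up) of the loose thick gauge block: plain bright steel, 64 long (its x) x 36 wide (its y) x 28 mm high (its z), about 0.45 kg, lying flat on the bench board at z = 0; to be gripped across its 36 mm width, high up, so that the fingertips do not reach below its underside
- thin_centre (a point): centre (half-way up) of the loose thin gauge block: the same steel and outline, 64 (x) x 36 (y) but only 12 mm high; a bystander, to be left alone
- lower_top (a point): centre of the upper face (64 mm along x, 36 along y, level, 38 mm above the board) of the steel gauge block clamped in a fixed holder; the seated thick block's centre is 14 mm above it. Holder: dark steel plate 104 (x) x 52 x 10 mm; a low jaw at each end, 13 mm below the face, to 43 mm from the centre; brass screw head beyond the +x jaw, to 58 mm. Long sides bare above the plate

How it is judged:
On the way:
1. the thick block lies flat on the clamped block, in line with it and touching it, overlapping it in part: its centre 15 to 52 mm from the other's along the length and within 14 mm across ((x of thick_centre in the frame of lower_top between 0.015 and 0.052 m or x of thick_centre in the frame of lower_top between -0.052 and -0.015 m) and y of thick_centre in the frame of lower_top between -0.014 and 0.014 m and z of thick_centre in the frame of lower_top between 0.009 and 0.018 m and angle between the x axis of thick_centre and the x axis of lower_top, either way round below 0.26 rad and angle between thick_centre's own z axis and vertical below 0.15 rad and contact force between thick_block and holder above 0.3 N), for 0.1 s.
At the end, for the whole second after the job is handed in: the thick block lies flat and at rest on the clamped block, their centres within 10 mm along the length and 10 mm across, their lengths in line within 10 degrees, released (x of thick_centre in the frame of lower_top between -0.01 and 0.01 m and y of thick_centre in the frame of lower_top between -0.01 and 0.01 m and z of thick_centre in the frame of lower_top between 0.011 and 0.017 m and angle between the x axis of thick_centre and the x axis of lower_top, either way round below 0.175 rad and angle between thick_centre's own z axis and vertical below 0.06 rad and contact force between thick_block and holder above 0.5 N and linear speed of thick_block below 0.02 m/s); the robot touches nothing.
It fails at once if the thick block is lowered onto (or lifted off) the middle of the clamped block: clear of its face by 5 to 20 mm with their centres less than 12 mm apart along the length and 18 mm across (x of thick_centre in the frame of lower_top between -0.012 and 0.012 m and y of thick_centre in the frame of lower_top between -0.018 and 0.018 m and z of thick_centre in the frame of lower_top between 0.019 and 0.034 m).
It fails at once if the thin block is moved by more than 30 mm (distance of thin_centre from where it was at the start of the episode above 0.03 m).
It also fails if it takes over 38 s, if anything falls off the work surface, if the arm or the gripper's body presses on something with over 40 N, if the wrist force passes 120 N, or if a joint passes its speed limit or range.

### The arm

A 6-joint arm with a two-finger parallel gripper is mounted at the origin on a cart in front of the work surface, level with it; the furniture and walls round the work are solid. World frame = base frame: x ahead of the robot, y to its left, z up, the work surface at z = 0. Lengths are in m, angles in rad, forces in N, time in s.
With the tool pointing down it reaches from about 0.35 to 0.775 m from the base axis. Payload 5.5 kg.
Tool frame: the origin (TCP) lies between the finger pads; the fingertips stand env.nose_length ahead of it and the grasp point (between the pads) lies 8 mm behind it (env.nose_length is the distance from the TCP to the fingertips, in m); z points along the fingers, y is the direction in which the jaws open and shut (so a half turn about z gives the same grasp; the last joint's range is limited). The gripper opens to 85 mm and grips with 20 to 120 N. Pads are 22 mm wide; open, the fingers measure 114 mm over their backs; the gripper's body (76 mm by 85 mm) begins 54 mm behind the grasp point. The pads swing forward as they close: fully open they stand 13 mm farther back than shut.
Start: joints at [1.066, 0.313, 0.046, 1.304, 0, 1.431], TCP at [0.205, 0.537, 0.242] pointing down, gripper open.
Joint ranges: [-2.76, 2.76], [-0.86, 1.69], [-1.03, 1.26], [-2.2, 2.34], [-1.47, 1.5], [-3.14, 3.14]. Speed limits (rad/s): [2.57, 2.57, 3.14, 3.14, 3.14, 3.14].

### API

Orientations are given as a unit quaternion [w, x, y, z].
In Python, from workcell import env gives the robot as it stands. The module is installed in compiled form; this text tells all that it offers.
- The arm moves only by the shell command python3 -m creep 'ROWS' [FORCE]. ROWS is a JSON object of lists of equal length, an entry for each row: "hand": the finger opening in mm, from 0 to 85.4; "delta_pos": the shift along the tool's x, y, z scaled (see below), a list of three; "turn": the turn about the tool's z scaled (see below). In form: {"hand": [hand, ...], "delta_pos": [[dx, dy, dz], ...], "turn": [turn, ...]}. A call has exactly 5 rows; each row shifts and turns the commanded pose from where the row before left it, along the tool's axes as they then stand; what a row does not reach is not made up. The controller multiplies each number of a shift by 0.8 m and each number of a turn by 5 degrees. A row lasts 1/12 s, in which the tool goes at most 41.7 mm and 7.16 degrees, less where a joint would pass 70% of its speed; a pose out of reach is approached as far as the arm can. A call with a number of a shift or a turn outside -1 to 1 is refused whole. A call with a gripper value outside its range is refused whole. The fingers move at their own pace and stop on an object; FORCE is the grip in N (left out, the last holds). Time passes only in rows, so rows that do not move let the fingers close, or fill a call up. It gives the time, the measured TCP pose, the force and the opening at its end, in the units of the state.
- env.get_state(): the state, without advancing time (a new reading comes with each control period).
- env.read_camera(name): name is "scene" or "top" or "wrist"; returns a dict with "pixels" (480x640x3 uint8, red, green, blue), "depth" (480x640 float32, m along the optical axis (not along the pixel's ray), 0 where there is no reading), "fx", "fy", "cx", "cy" (pixels), "D" ([k1, k2, p1, p2, k3] as OpenCV has them; the pictures are not rectified), "origin" and "orientation" of the camera in the world. Camera axes: x right, y down, z forward; pixel columns grow to the right and rows downward; lengths in m; the calibration is good to about 2 mm. A picture is of the moment at which its call begins.
- env.hand_in(): hands the job in, once; it reports no verdict.
Trained networks look in the newest picture that a camera, given by its name, has taken for a name from the list of things; names that differ only in an ending like _2 or _b are one class to them, and where a whole thing is asked for, a point or a joint stands for the part that bears it (a point fixed in the world has none). Each returns a list of dicts, best first, with "score" (0 to 1); they miss things now and then, are a little off and sometimes report something else, mostly with a low value. They report only what shows in the picture. A call takes as long as a camera call.
- env.find_in(camera, target): "location" ([row, column] in pixels, amid what is visible of it).
- env.pinpoint(camera, target): "location" ([row, column] in pixels: a listed point, or the origin of a listed thing).
The state is a dict: "clock": time; "joint_pos": joint angles; "qvel": joint speeds; "tau": joint torques, N m; "tcp_pos": TCP position; "orientation": TCP orientation; "wrist_force": force on the tool from outside, world axes, zero at the start; "ft_torque": the same for the moment, N m; "finger_gap": finger opening in m.
Only numpy, scipy, OpenCV 4.12 (cv2) and the standard library are available. Lean on these libraries where they do the work, as an engineer would, in place of code of your own. Each camera call takes 0.05 s, during which the arm holds its last target.

## Working session

There is one attempt and no reset: what is moved stays moved. The work goes in short steps, Python scripts to look and compute and a shell command to move; the robot and the scene stay as the last step left them, time stands still between calls to the robot, and variables do not carry over. Pictures are saved under pics/ and viewed, and the job is handed in when it is done.

```bash
mkdir -p pics; cat > h.py <<'E'
import numpy as np, cv2
from scipy.spatial.transform import Rotation as R
from workcell import env
def q2R(q): return R.from_quat([q[1],q[2],q[3],q[0]])
def world(im,px,py,depth=None,z=None):
    K=np.array([[im['fx'],0,im['cx']],[0,im['fy'],im['cy']],[0,0,1.]])
    u=cv2.undistortPoints(np.array([[[px,py]]],float),K,np.array(im['D'],float))[0,0]
    r=np.array([u[0],u[1],1.]); o=np.array(im['origin']); Rm=q2R(im['orientation'])
    d=Rm.apply(r)
    s=depth if z is None else (z-o[2])/d[2]
    return o+s*d
def cloud(im,mask=None):
    K=np.array([[im['fx'],0,im['cx']],[0,im['fy'],im['cy']],[0,0,1.]])
    m=im['depth']>0
    if mask is not None: m&=mask
    v,u=np.nonzero(m)
    n=cv2.undistortPoints(np.stack([u,v],1).astype(float)[:,None],K,np.array(im['D'],float))[:,0]
    d=im['depth'][v,u]
    P=np.c_[n*d[:,None],d]
    return q2R(im['orientation']).apply(P)+np.array(im['origin']),u,v
def save(im,n): cv2.imwrite('pics/'+n,im['pixels'][:,:,::-1])
E
python3 - <<'E'
from h import *
s=env.get_state();print(s['tcp_pos'],s['orientation'],s['clock'],env.nose_length)
for c in ['top','scene','wrist']:
    im=env.read_camera(c);save(im,c+'0.png')
    print(c,im['origin'],im['fx'])
    for n in ['thick_centre','thin_centre','lower_top']:
        for r in env.pinpoint(c,n)[:3]:
            y,x=r['location'];d=im['depth'][int(min(y,479)),int(min(x,639))]
            print(n,np.round(r['location'],1),round(r['score'],2),np.round(world(im,x,y,d),3))
E
```

```text
[0.20489243 0.53673379 0.24142546] [-2.86190623e-04  1.81382965e-01  9.83412133e-01 -8.45029977e-04] 0.0 0.011
top [0.38322031 0.02042216 0.94670105] 573.2999923979878
thick_centre [248.  442.7] 0.89 [ 0.456 -0.169  0.024]
thin_centre [251.  348.3] 0.56 [ 0.455 -0.017  0.012]
lower_top [237.8 247.4] 0.66 [0.477 0.144 0.039]
scene [ 0.09106346 -0.42084685  0.67493869] 475.40161786523487
thick_centre [306.9 380.6] 0.94 [ 0.458 -0.171  0.027]
thin_centre [261.5 309.2] 0.59 [ 0.446 -0.013  0.013]
thin_centre [197.3 264.7] 0.34 [0.479 0.152 0.039]
lower_top [203.  264.3] 0.8 [0.468 0.138 0.04 ]
wrist [0.14141367 0.563785   0.3731525 ] 388.1807208631006
```

View pics/top0.png

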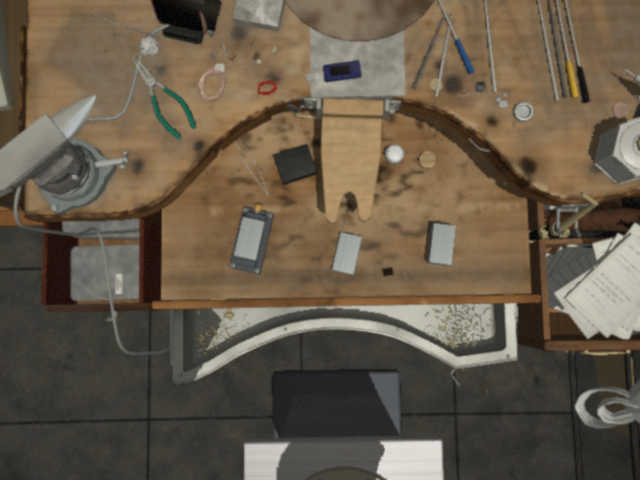

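View pics/scene0.png

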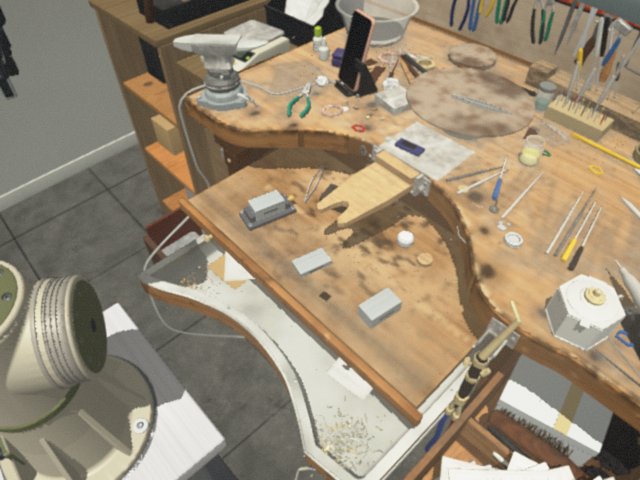

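```bash
python3 - <<'E'
from h import *
im=env.read_camera('top')
P,u,v=cloud(im)
for nm,c,zr in [('thick',(.456,-.17),(.022,.036)),('thin',(.455,-.015),(.007,.018)),('lower',(.472,.143),(.033,.046)),('holder',(.472,.143),(.006,.016))]:
    m=(np.hypot(P[:,0]-c[0],P[:,1]-c[1])<.065)&(P[:,2]>zr[0])&(P[:,2]<zr[1])
    q=P[m]; r=cv2.minAreaRect((q[:,:2]*1000).astype(np.float32))
    mask=np.zeros((480,640),np.uint8);mask[v[m],u[m]]=1
    n,l,st,ce=cv2.connectedComponentsWithStats(mask);k=1+st[1:,4].argmax()
    q=P[m][l[v[m],u[m]]==k];r2=cv2.minAreaRect((q[:,:2]*1000).astype(np.float32))
    cv=q[:,:2]-q[:,:2].mean(0);w,V=np.linalg.eigh(cv.T@cv);
    print(nm,len(q),r2,q.mean(0).round(4),'ang',np.degrees(np.arctan2(V[1,1],V[0,1])),np.median(q[:,2]))
E
```

```text
thick 890 ((462.9841003417969, -167.683837890625), (36.31636428833008, 64.33634185791016), 81.18536376953125) [ 0.4626 -0.1673  0.0267] ang 171.34770861224894 0.026696553090253428
thin 845 ((451.95721435546875, -14.620382308959961), (36.27827453613281, 63.937137603759766), 76.13327026367188) [ 0.4517 -0.0146  0.0107] ang 166.38102106730034 0.010560699847140032
lower 895 ((476.5420837402344, 141.6630859375), (36.334007263183594, 63.79891586303711), 76.77021026611328) [0.4762 0.1414 0.0367] ang 167.22644146269832 0.03657908346695815
holder 665 ((476.4840087890625, 141.3465576171875), (52.2944221496582, 103.6468276977539), 76.46309661865234) [0.4719 0.1374 0.0093] ang 164.7307311142214 0.009087939768463893
```

The top view shows the thick block at about (441,243), the thin one at (348,253) and the holder at (251,240), with its brass screw at (258,209), which is the far (+x) end. The depth outlines match the given sizes of 64 x 36 and 104 x 52 mm. The thick block's centre is (0.463, -0.168) at -8.8°, and the clamped block's is (0.4765, 0.1416) at -13.4°.

```bash
cat >> h.py <<'E'
def plan(target,yang=None):
    s=env.get_state();Rm=q2R(s['orientation']).as_matrix();p=np.array(s['tcp_pos'])
    ya=np.degrees(np.arctan2(Rm[1,1],Rm[0,1]))
    print('clock',round(s['clock'],2),'tcp',p.round(4),'yang',ya.round(2),'tilt',np.degrees(np.arccos(-Rm[2,2])).round(2),'gap',round(s['finger_gap'],4),'F',np.round(s['wrist_force'],1))
    if yang is not None: print('turn units total',(-(yang-ya)/5).round(3)); ya=yang
    a=np.radians(ya);d=np.array(target)-p
    x=np.array([-np.sin(a),np.cos(a),0]);y=np.array([np.cos(a),np.sin(a),0])
    print('units at final turn',np.round(np.array([d@x,d@y,-d[2]])/.8,4))
E
python3 -m creep '{"hand":[70,70,70,70,70],"delta_pos":[[0,0,0],[0,0,0],[0,0,0],[-0.0225,-0.041,0],[-0.0225,-0.041,0]],"turn":[-0.8,-0.8,-0.82,0,0]}' 80
python3 - <<'E'
from h import *
plan([.463,-.1677,.12],81.2)
im=env.read_camera('top');P,u,v=cloud(im)
m=(P[:,0]>.3)&(P[:,0]<.62)&(abs(P[:,1])<.3)
for y in np.arange(-.3,.3,.1):
    print(round(y,1),[round(float(P[m&(P[:,1]>=y)&(P[:,1]<y+.1)&(P[:,0]>=x)&(P[:,0]<x+.08)][:,2].max()),3) for x in (.3,.38,.46,.54)])
E
```

```text
clock: 1.07
tcp_pos: [0.2305, 0.4671, 0.2416]
orientation: [-0.0, 0.075, 0.997, -0.0]
wrist_force: [1.0, -1.1, -0.1]
finger_gap: 0.0701
clock 1.07 tcp [0.2305 0.4671 0.2416] yang 81.39 tilt 0.01 gap 0.0701 F [ 1.  -1.1 -0.1]
turn units total 0.037
units at final turn [-0.4086 -0.7397  0.152 ]
-0.3 [0.003, 0.005, 0.122, 0.125]
-0.2 [0.005, 0.032, 0.032, 0.123]
-0.1 [0.004, 0.016, 0.105, 0.108]
0.0 [0.003, 0.014, 0.104, 0.108]
0.1 [0.003, 0.042, 0.041, 0.123]
0.2 [0.003, 0.005, 0.124, 0.169]
```

```bash
python3 -m creep '{"hand":[70,70,70,70,70],"delta_pos":[[-0.023,-0.041,0],[-0.023,-0.041,0],[-0.023,-0.041,0],[-0.023,-0.041,0],[-0.023,-0.041,0]],"turn":[0,0,0,0,0]}'
python3 -m creep '{"hand":[70,70,70,70,70],"delta_pos":[[-0.023,-0.041,0],[-0.023,-0.041,0],[-0.023,-0.041,0],[-0.023,-0.041,0],[-0.023,-0.041,0]],"turn":[0,0,0,0,0]}'
python3 -m creep '{"hand":[70,70,70,70,70],"delta_pos":[[-0.023,-0.041,0],[-0.023,-0.041,0],[-0.023,-0.041,0],[-0.023,-0.041,0],[-0.023,-0.041,0]],"turn":[0,0,0,0,0]}'
python3 - <<'E'
from h import *
plan([.463,-.1677,.12],81.2)
E
```

```text
clock: 1.53
tcp_pos: [0.2967, 0.2892, 0.2425]
orientation: [0.0, 0.076, 0.997, 0.0]
wrist_force: [0.8, 0.1, 0.2]
finger_gap: 0.0696
clock: 1.95
tcp_pos: [0.3626, 0.1129, 0.2427]
orientation: [0.001, 0.077, 0.997, 0.0]
wrist_force: [0.7, -0.1, -1.1]
finger_gap: 0.0703
clock: 2.37
tcp_pos: [0.4285, -0.0636, 0.2427]
orientation: [0.001, 0.077, 0.997, -0.0]
wrist_force: [1.4, 0.3, 0.9]
finger_gap: 0.07
clock 2.37 tcp [ 0.4285 -0.0636  0.2427] yang 81.16 tilt 0.06 gap 0.07 F [1.4 0.3 0.9]
turn units total -0.008
units at final turn [-0.0626 -0.122   0.1533]
```

```bash
python3 -m creep '{"hand":[70,70,70,70,70],"delta_pos":[[-0.02,-0.041,0],[-0.02,-0.041,0.02],[-0.01,-0.02,0.04],[0,0,0.045],[0,0,0]],"turn":[0,0,0,0,0]}'
python3 -m creep '{"hand":[70,70,70,70,70],"delta_pos":[[0,0,0],[0,0,0],[0,0,0],[0,0,0],[0,0,0]],"turn":[0,0,0,0,0]}'
python3 - <<'E'
from h import *
plan([.463,-.1677,.12],81.2)
for c in ['wrist','scene']:
    im=env.read_camera(c);save(im,c+'1.png')
    P,u,v=cloud(im)
    m=(np.hypot(P[:,0]-.463,P[:,1]+.168)<.055)&(P[:,2]>.022)&(P[:,2]<.034)
    mask=np.zeros((480,640),np.uint8);mask[v[m],u[m]]=1
    n,l,st,ce=cv2.connectedComponentsWithStats(mask);k=1+st[1:,4].argmax()
    q=P[m][l[v[m],u[m]]==k];print(c,len(q),cv2.minAreaRect((q[:,:2]*1000).astype(np.float32)),np.median(q[:,2]))
E
```

```text
clock: 2.78
tcp_pos: [0.4513, -0.1477, 0.1522]
orientation: [-0.005, 0.078, 0.997, 0.002]
wrist_force: [-1.1, 0.4, -1.0]
finger_gap: 0.07
clock: 3.2
tcp_pos: [0.4563, -0.1484, 0.1601]
orientation: [0.002, 0.076, 0.997, -0.001]
wrist_force: [0.3, -0.5, -0.1]
finger_gap: 0.07
clock 3.2 tcp [ 0.4563 -0.1484  0.1601] yang 81.26 tilt 0.2 gap 0.07 F [ 0.3 -0.5 -0.1]
turn units total 0.011
units at final turn [-0.012  -0.0226  0.0502]
wrist 4391 ((462.807373046875, -164.261962890625), (35.88393020629883, 63.80341720581055), 81.3396987915039) 0.027322547203995684
scene 803 ((462.2846984863281, -166.25205993652344), (37.08649826049805, 65.20307159423828), 81.0124282836914) 0.028246813149191308
```

View pics/wrist1.png

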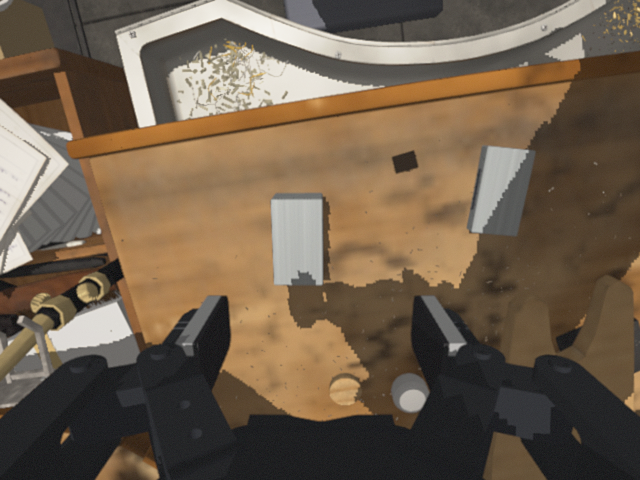

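The wrist view shows the thick block centred at about (299,240), between the fingers, whose tips are near (215,300) and (430,300). All three cameras agree within 3.5 mm, so I'll aim for (0.4628, -0.166).

```bash
python3 -m creep '{"hand":[70,70,70,70,70],"delta_pos":[[-0.0055,-0.0105,0],[-0.0055,-0.0105,0.02],[0,0,0.04],[0,0,0.04],[0,0,0.02]],"turn":[0,0,0,0,0]}'
python3 -m creep '{"hand":[70,70,70,70,70],"delta_pos":[[0,0,0],[0,0,0],[0,0,0],[0,0,0],[0,0,0]],"turn":[0,0,0,0,0]}'
python3 - <<'E'
from h import *
plan([.4628,-.166,.014],81.2)
im=env.read_camera('wrist');save(im,'wrist2.png')
E
```

```text
clock: 3.72
tcp_pos: [0.4601, -0.1662, 0.0594]
orientation: [-0.001, 0.077, 0.997, 0.001]
wrist_force: [-0.7, -0.3, 0.3]
finger_gap: 0.0697
clock: 4.13
tcp_pos: [0.4626, -0.167, 0.0638]
orientation: [0.001, 0.077, 0.997, -0.001]
wrist_force: [-0.5, 0.7, -0.0]
finger_gap: 0.0699
clock 4.13 tcp [ 0.4626 -0.167   0.0638] yang 81.2 tilt 0.18 gap 0.0699 F [-0.5  0.7 -0. ]
turn units total 0.001
units at final turn [-0.      0.0013  0.0623]
```

View pics/wrist2.png

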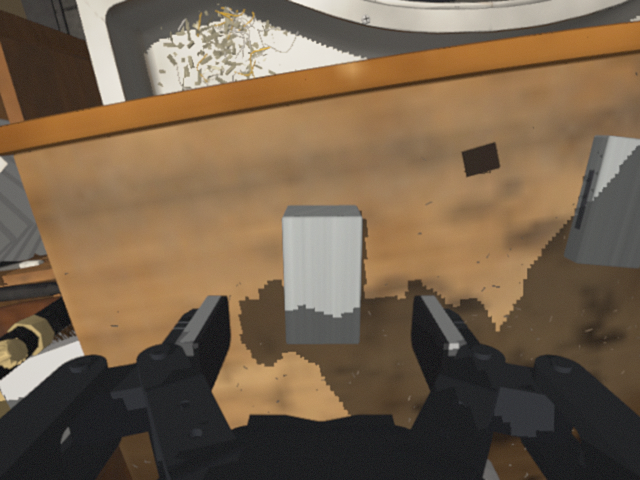

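The block is at columns 284–361, centred between the fingers at about 322. Next I descend and close.

```bash
python3 -m creep '{"hand":[70,70,70,70,70],"delta_pos":[[0,0.001,0.018],[0,0,0.018],[0,0,0.013],[0,0,0.008],[0,0,0.005]],"turn":[0,0,0,0,0]}'
python3 -m creep '{"hand":[70,70,36,30,30],"delta_pos":[[0,0,0],[0,0,0],[0,0,0],[0,0,0],[0,0,0]],"turn":[0,0,0,0,0]}' 80
python3 -m creep '{"hand":[30,30,30,30,30],"delta_pos":[[0,0,0],[0,0,0],[0,0,0],[0,0,0],[0,0,0]],"turn":[0,0,0,0,0]}' 80
python3 - <<'E'
from h import *
plan([.4628,-.166,.014],81.2)
im=env.read_camera('wrist');save(im,'wrist3.png')
E
```

```text
clock: 4.6
tcp_pos: [0.4615, -0.1654, 0.0125]
orientation: [-0.0, 0.077, 0.997, 0.0]
wrist_force: [-0.5, 0.6, 0.2]
finger_gap: 0.0704
clock: 5.02
tcp_pos: [0.4619, -0.1659, 0.0134]
orientation: [0.001, 0.077, 0.997, -0.0]
wrist_force: [-9.8, 5.4, 36.9]
finger_gap: 0.0345
clock: 5.43
tcp_pos: [0.462, -0.1659, 0.0135]
orientation: [0.001, 0.077, 0.997, -0.0]
wrist_force: [-0.9, -0.6, 5.6]
finger_gap: 0.0349
clock 5.43 tcp [ 0.462  -0.1659  0.0135] yang 81.19 tilt 0.08 gap 0.0349 F [-0.9 -0.6  5.6]
turn units total -0.001
units at final turn [-0.001   0.     -0.0006]
```

View pics/wrist3.png

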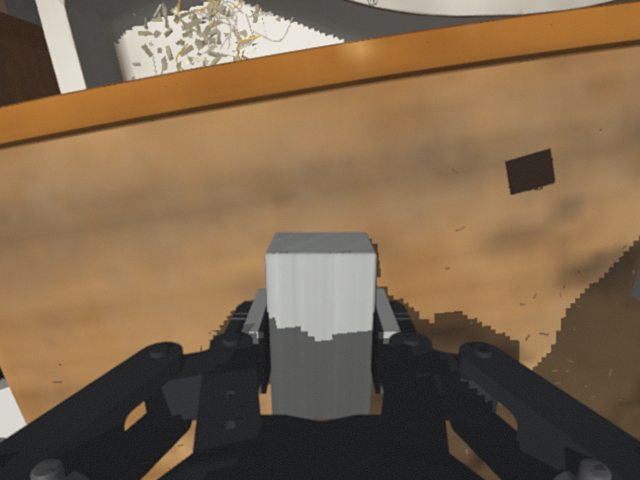

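Gripped: the gap is 34.9 mm and the block sits between the pads. Lifting.

```bash
python3 -m creep '{"hand":[30,30,30,30,30],"delta_pos":[[0,0,-0.01],[0,0,-0.025],[0,0,-0.045],[0,0,-0.045],[0,0,-0.045]],"turn":[0,0,0,0,0]}' 80
python3 -m creep '{"hand":[30,30,30,30,30],"delta_pos":[[0,0,-0.025],[0,0,0],[0,0,0],[0,0,0],[0,0,0]],"turn":[0,0,0.46,0.46,0]}' 80
python3 - <<'E'
from h import *
# target overlap pose above: 76.5 deg, offset -31mm
a=np.radians(-13.4);c=np.array([.4765,.1416])-.031*np.array([np.cos(a),np.sin(a)])
print(c);plan([*c,.10],76.6)
im=env.read_camera('wrist');save(im,'wrist4.png')
E
```

```text
clock: 5.9
tcp_pos: [0.4603, -0.1648, 0.1497]
orientation: [-0.001, 0.077, 0.997, 0.001]
wrist_force: [1.4, -0.1, -3.9]
finger_gap: 0.0345
clock: 6.32
tcp_pos: [0.4603, -0.1649, 0.1671]
orientation: [-0.001, 0.117, 0.993, 0.001]
wrist_force: [-0.8, 0.3, -3.5]
finger_gap: 0.0345
[0.44634395 0.14878419]
clock 6.32 tcp [ 0.4603 -0.1649  0.1671] yang 76.54 tilt 0.16 gap 0.0345 F [-0.8  0.3 -3.5]
turn units total -0.012
units at final turn [0.1079 0.3773 0.0839]
```

View pics/wrist4.png

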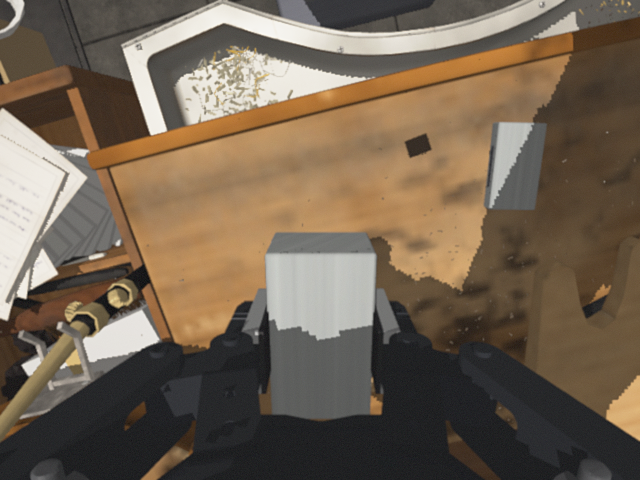

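The block is held square in the fingers with no slip, and the wrist force in z is -3.5 N. Traversing next.

```bash
python3 -m creep '{"hand":[30,30,30,30,30],"delta_pos":[[0.02,0.03,0],[0.02,0.035,0],[0.02,0.04,0],[0.02,0.042,0],[0.015,0.042,0]],"turn":[0,0,0,0,0]}' 80
python3 -m creep '{"hand":[30,30,30,30,30],"delta_pos":[[0.01,0.045,0],[0.003,0.045,0],[0,0.045,0],[0,0.035,0],[0,0.018,0]],"turn":[0,0,0,0,0]}' 80
python3 -m creep '{"hand":[30,30,30,30,30],"delta_pos":[[0,0,0],[0,0,0],[0,0,0],[0,0,0],[0,0,0]],"turn":[0,0,0,0,0]}' 80
python3 - <<'E'
from h import *
plan([.4463,.1488,.10],76.6)
for c in ['wrist','top','scene']:
    im=env.read_camera(c);save(im,c+'5.png')
    P,u,v=cloud(im)
    for nm,z0,z1 in [('lower',.033,.044),('holder',.006,.016),('thick',.16,.19)]:
        m=(np.hypot(P[:,0]-.4765,P[:,1]-.1416)<.08)&(P[:,2]>z0)&(P[:,2]<z1)
        if m.sum()<30: continue
        mask=np.zeros((480,640),np.uint8);mask[v[m],u[m]]=1
        n,l,st,ce=cv2.connectedComponentsWithStats(mask);k=1+st[1:,4].argmax()
        q=P[m][l[v[m],u[m]]==k];print(c,nm,len(q),cv2.minAreaRect((q[:,:2]*1000).astype(np.float32)),np.median(q[:,2]))
E
```

```text
clock: 6.78
tcp_pos: [0.4204, 0.0007, 0.1674]
orientation: [-0.001, 0.117, 0.993, 0.0]
wrist_force: [0.5, 0.0, -4.0]
finger_gap: 0.0344
clock: 7.2
tcp_pos: [0.4471, 0.1509, 0.1677]
orientation: [-0.0, 0.114, 0.993, 0.0]
wrist_force: [1.1, -0.7, -4.4]
finger_gap: 0.0346
clock: 7.62
tcp_pos: [0.447, 0.1469, 0.1685]
orientation: [-0.0, 0.117, 0.993, -0.0]
wrist_force: [-0.1, -0.1, -4.1]
finger_gap: 0.0348
clock 7.62 tcp [0.447  0.1469 0.1685] yang 76.52 tilt 0.03 gap 0.0348 F [-0.1 -0.1 -4.1]
turn units total -0.017
units at final turn [0.0014 0.0021 0.0856]
wrist lower 261 ((446.7161560058594, 152.94557189941406), (35.86649703979492, 3.288447618484497), 76.11542510986328) 0.036893125010983685
wrist holder 1424 ((440.5732421875, 154.4427032470703), (52.118675231933594, 30.250656127929688), 76.6760025024414) 0.009417495226966804
wrist thick 21265 ((448.1005859375, 148.9439697265625), (62.600704193115234, 64.84744262695312), 76.5629653930664) 0.1821402989811724
top lower 329 ((486.7439270019531, 138.9876708984375), (35.85600280761719, 42.89515686035156), 76.29300689697266) 0.036699998500942854
top holder 206 ((497.22454833984375, 115.84557342529297), (54.84748840332031, 22.777145385742188), 3.286686658859253) 0.009273311519971683
top thick 105 ((418.4302673339844, 139.5155487060547), (12.386797904968262, 26.247573852539062), 27.92324447631836) 0.18122076390803588
scene lower 488 ((475.4933776855469, 143.5000457763672), (38.60588836669922, 65.28295135498047), 78.21092224121094) 0.03849895061834813
scene holder 424 ((474.1327209472656, 139.84011840820312), (51.0826530456543, 106.45503997802734), 71.55785369873047) 0.010825582401912948
scene thick 691 ((441.95257568359375, 142.13848876953125), (46.90819549560547, 72.90232849121094), 47.25019073486328) 0.17980805276883516
```

View pics/wrist5.png

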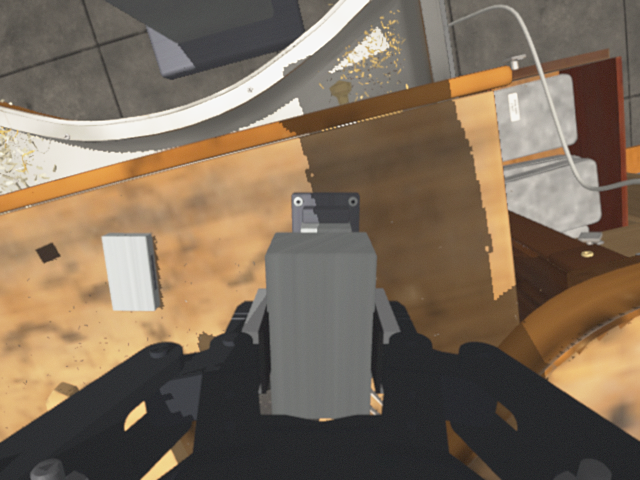

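View pics/scene5.png

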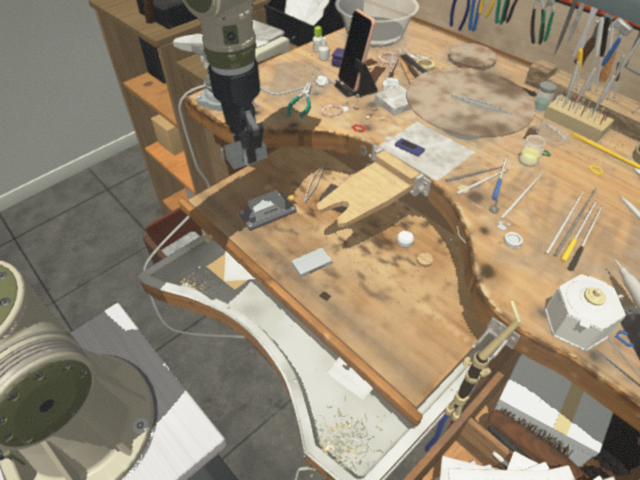

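The wrist view shows the near plate edge at columns 292–359, centred at 325, with the held block at 321. That puts the block about 3 mm off sideways. The block is 29–30 mm short of the clamped block's centre, over the near end as intended. I'll correct by 3 mm and descend.

```bash
python3 -m creep '{"hand":[30,30,30,30,30],"delta_pos":[[0,0.004,0.02],[0,0,0.035],[0,0,0.035],[0,0,0.025],[0,0,0.013]],"turn":[0,0,0,0,0]}' 80
python3 -m creep '{"hand":[30,30,30,30,30],"delta_pos":[[0,0,0.004],[0,0,0],[0,0,0],[0,0,0],[0,0,0]],"turn":[0,0,0,0,0]}' 80
python3 - <<'E'
from h import *
plan([.4463,.1488,.0515],76.6)
s=env.get_state();p=s['tcp_pos'];print('along',p[0]*.9728-p[1]*.2317-.430,'across',p[0]*.2317+p[1]*.9728-.2495)
im=env.read_camera('wrist');save(im,'wrist6.png')
im=env.read_camera('scene');cv2.imwrite('pics/scene6.png',cv2.resize(im['pixels'][140:290,170:370,::-1],None,fx=4,fy=4,interpolation=cv2.INTER_CUBIC))
E
```

```text
clock: 8.18
tcp_pos: [0.4463, 0.1503, 0.0638]
orientation: [-0.002, 0.117, 0.993, -0.0]
wrist_force: [-0.4, -0.7, -3.5]
finger_gap: 0.0345
clock: 8.6
tcp_pos: [0.4491, 0.1512, 0.0642]
orientation: [0.001, 0.117, 0.993, 0.0]
wrist_force: [0.3, 0.4, -2.5]
finger_gap: 0.0342
clock 8.6 tcp [0.4491 0.1512 0.0642] yang 76.59 tilt 0.14 gap 0.0342 F [ 0.3  0.4 -2.5]
turn units total -0.001
units at final turn [ 0.0027 -0.0037  0.0159]
along -0.028120481145876508 across 0.0016041287042093955
```

View pics/wrist6.png

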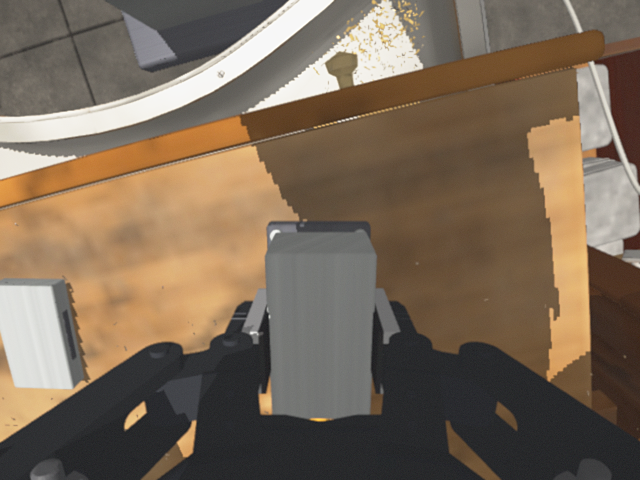

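View pics/scene6.png

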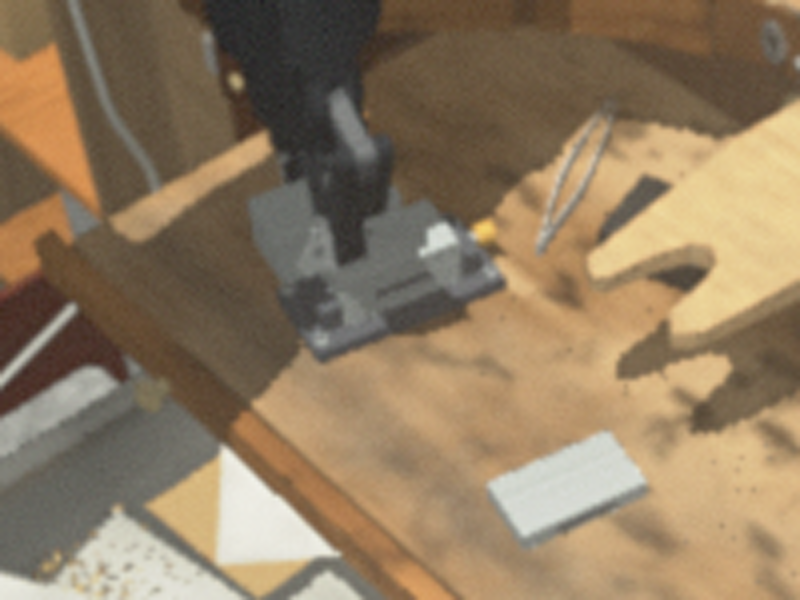

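The plate is now centred at about column 318 and the block at 321, so it has gone about 1.5 mm too far. I'll take that back and lower gently until it touches.

```bash
python3 -m creep '{"hand":[30,30,30,30,30],"delta_pos":[[0,-0.002,0.003],[0,0,0.003],[0,0,0.003],[0,0,0.003],[0,0,0]],"turn":[0,0,0,0,0]}' 80
python3 -m creep '{"hand":[30,30,30,30,30],"delta_pos":[[0,0,0.002],[0,0,0.002],[0,0,0.001],[0,0,0],[0,0,0]],"turn":[0,0,0,0,0]}' 80
python3 - <<'E'
from h import *
plan([.4463,.1488,.0515],76.6)
s=env.get_state();p=s['tcp_pos'];print('along',p[0]*.9728-p[1]*.2317-.430,'across',p[0]*.2317+p[1]*.9728-.2495)
E
```

```text
clock: 9.12
tcp_pos: [0.4472, 0.1494, 0.0528]
orientation: [-0.001, 0.117, 0.993, -0.0]
wrist_force: [-0.3, -0.9, -3.8]
finger_gap: 0.035
clock: 9.53
tcp_pos: [0.4477, 0.1495, 0.0515]
orientation: [0.0, 0.117, 0.993, 0.0]
wrist_force: [-6.8, -1.2, 15.7]
finger_gap: 0.0343
clock 9.53 tcp [0.4477 0.1495 0.0515] yang 76.61 tilt 0.06 gap 0.0343 F [-6.8 -1.2 15.7]
turn units total 0.001
units at final turn [ 0.0015 -0.0013  0.    ]
along -0.02913382337837267 across -0.00032144212758306034
```

Contact came at TCP z 0.0515, as computed, with 16 N up and no tilt. Next I slide it lengthwise by about 29 mm, which is tool -x.

```bash
python3 -m creep '{"hand":[30,30,30,30,30],"delta_pos":[[0,0,0],[0,0,0],[-0.003,0,0],[-0.004,0,0],[-0.004,0,0]],"turn":[0,0,0,0,0]}' 80
python3 -m creep '{"hand":[30,30,30,30,30],"delta_pos":[[-0.004,0,0],[-0.004,0,0],[-0.003,0,0],[0,0,0],[0,0,0]],"turn":[0,0,0,0,0]}' 80
python3 - <<'E'
from h import *
plan([.4463,.1488,.0515],76.6)
s=env.get_state();p=s['tcp_pos'];print('along',p[0]*.9728-p[1]*.2317-.430,'across',p[0]*.2317+p[1]*.9728-.2495)
im=env.read_camera('wrist');save(im,'wrist7.png')
E
```

```text
clock: 9.95
tcp_pos: [0.4535, 0.1484, 0.0515]
orientation: [-0.002, 0.116, 0.993, 0.001]
wrist_force: [-12.8, 3.2, 23.1]
finger_gap: 0.0347
clock: 10.37
tcp_pos: [0.4636, 0.1463, 0.0515]
orientation: [-0.001, 0.116, 0.993, 0.001]
wrist_force: [-10.9, 2.2, 19.9]
finger_gap: 0.0346
clock 10.37 tcp [0.4636 0.1463 0.0515] yang 76.65 tilt 0.12 gap 0.0346 F [-10.9   2.2  19.9]
turn units total 0.011
units at final turn [ 0.0218 -0.002   0.    ]
along -0.012910064281767164 across 0.0002270075325739307
```

View pics/wrist7.png

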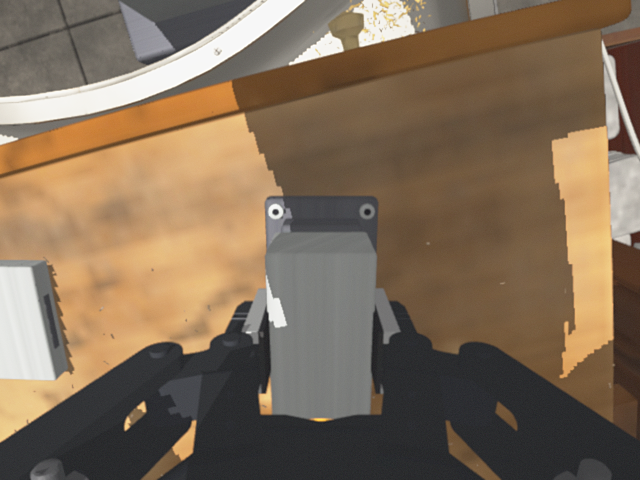

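It slides in line: the plate is at columns 265–378 and the block is centred at 321. About 13 mm remain.

```bash
python3 -m creep '{"hand":[30,30,30,30,30],"delta_pos":[[-0.004,0,0],[-0.004,0,0],[-0.004,0,0],[-0.003,0,0],[0,0,0]],"turn":[0,0,0,0,0]}' 80
python3 -m creep '{"hand":[30,30,30,30,30],"delta_pos":[[0,0,0],[0,0,0],[0,0,0],[0,0,0],[0,0,0]],"turn":[0,0,0,0,0]}' 80
python3 - <<'E'
from h import *
plan([.4463,.1488,.0515],76.6)
s=env.get_state();p=s['tcp_pos'];print('along',p[0]*.9728-p[1]*.2317-.430,'across',p[0]*.2317+p[1]*.9728-.2495)
for c in ['wrist','top','scene']:
    im=env.read_camera(c)
    if c=='wrist': save(im,'wrist8.png')
    P,u,v=cloud(im)
    a=P[:,0]*.9728-P[:,1]*.2317-.430; b=P[:,0]*.2317+P[:,1]*.9728-.2495
    for nm,z0,z1,w in [('block',.058,.072,.012),('jaw',.019,.032,.01),('plate',.004,.015,.02)]:
        m=(abs(a)<.07)&(abs(b)<w)&(P[:,2]>z0)&(P[:,2]<z1)
        if m.sum()>20: print(c,nm,m.sum(),'along',np.percentile(a[m],[0.5,99.5]).round(4))
E
```

```text
clock: 10.83
tcp_pos: [0.4754, 0.1436, 0.0515]
orientation: [-0.001, 0.116, 0.993, 0.001]
wrist_force: [-9.7, 2.5, 18.7]
finger_gap: 0.0345
clock: 11.25
tcp_pos: [0.4753, 0.1435, 0.0515]
orientation: [-0.001, 0.116, 0.993, 0.001]
wrist_force: [-10.4, 2.9, 18.4]
finger_gap: 0.0343
clock 11.25 tcp [0.4753 0.1435 0.0515] yang 76.65 tilt 0.11 gap 0.0343 F [-10.4   2.9  18.4]
turn units total 0.011
units at final turn [ 0.0368 -0.002   0.    ]
along -0.0008580987229728221 across 0.00026209041416361267
wrist block 12059 along [-0.0323  0.0305]
wrist jaw 1590 along [-0.0436 -0.0318]
wrist plate 2410 along [-0.0522 -0.0245]
top block 25 along [-0.031  -0.0238]
top jaw 96 along [-0.0423  0.0583]
top plate 164 along [-0.051  0.052]
scene block 136 along [-0.0326  0.0168]
scene jaw 100 along [-0.0439  0.0584]
scene plate 231 along [-0.053   0.0499]
```

View pics/wrist8.png

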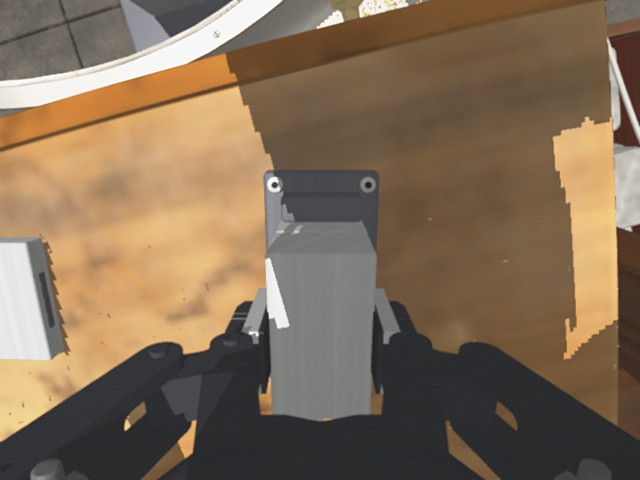

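From the wrist view the block's near end is 19.9 mm inside the plate's end, where 20 is flush, so along is about 0 and across about 0.3 mm. I'll ease the pressing force and open.

```bash
python3 -m creep '{"hand":[30,30,30,30,30],"delta_pos":[[0,0,-0.0006],[0,0,-0.0004],[0,0,0],[0,0,0],[0,0,0]],"turn":[0,0,0,0,0]}' 40
python3 -m creep '{"hand":[40,46,54,60,64],"delta_pos":[[0,0,0],[0,0,0],[0,0,0],[0,0,0],[0,0,0]],"turn":[0,0,0,0,0]}' 20
python3 -m creep '{"hand":[64,64,64,64,64],"delta_pos":[[0,0,0],[0,0,-0.002],[0,0,-0.005],[0,0,-0.01],[0,0,-0.02]],"turn":[0,0,0,0,0]}' 20
python3 - <<'E'
from h import *
plan([.4463,.1488,.0515],76.6)
im=env.read_camera('wrist');save(im,'wrist9.png')
P,u,v=cloud(im);a=P[:,0]*.9728-P[:,1]*.2317-.430; b=P[:,0]*.2317+P[:,1]*.9728-.2495
m=(abs(a)<.05)&(abs(b)<.024)&(P[:,2]>.061)&(P[:,2]<.07)
print(m.sum(),cv2.minAreaRect(np.c_[a[m],b[m]].astype(np.float32)*1000),np.median(P[m,2]))
E
```

```text
clock: 11.82
tcp_pos: [0.4757, 0.1434, 0.0515]
orientation: [-0.0, 0.116, 0.993, 0.001]
wrist_force: [-7.4, 2.0, 10.5]
finger_gap: 0.0347
clock: 12.23
tcp_pos: [0.4768, 0.1426, 0.0503]
orientation: [0.0, 0.117, 0.993, 0.0]
wrist_force: [0.0, -0.4, 0.5]
finger_gap: 0.0641
clock: 12.65
tcp_pos: [0.4752, 0.1424, 0.0793]
orientation: [-0.001, 0.117, 0.993, -0.0]
wrist_force: [0.2, -0.6, 0.2]
finger_gap: 0.0636
clock 12.65 tcp [0.4752 0.1424 0.0793] yang 76.59 tilt 0.17 gap 0.0636 F [ 0.2 -0.6  0.2]
turn units total -0.002
units at final turn [ 0.037  -0.0006  0.0348]
12635 ((0.38344764709472656, 2.396036148071289), (64.67375183105469, 36.285858154296875), 0.16655811667442322) 0.06527839469546862
```

View pics/wrist9.png

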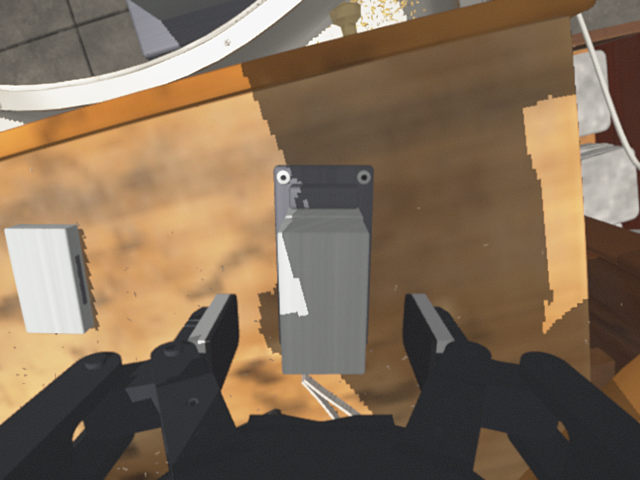

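Released cleanly: the block sits on the holder, aligned with the plate. I'll retreat upward, check from the top camera, and hand in.

```bash
python3 -m creep '{"hand":[64,64,64,64,64],"delta_pos":[[0,0,-0.04],[0,0,-0.045],[0,0,-0.045],[0,0,-0.03],[0.04,0,0]],"turn":[0,0,0,0,0]}' 20
python3 -m creep '{"hand":[64,64,64,64,64],"delta_pos":[[0,0.045,0],[0,0.045,0],[0,0.045,0],[0,0.03,0],[0,0,0]],"turn":[0,0,0,0,0]}' 20
python3 -m creep '{"hand":[64,64,64,64,64],"delta_pos":[[0,0,0],[0,0,0],[0,0,0],[0,0,0],[0,0,0]],"turn":[0,0,0,0,0]}' 20
python3 - <<'E'
from h import *
for c in ['top','scene']:
    im=env.read_camera(c);save(im,c+'10.png');P,u,v=cloud(im)
    for nm,ctr,z0,z1 in [('thick',(.4765,.1416),.058,.074),('plate',(.4765,.1416),.004,.015),('thin',(.452,-.0146),.007,.018)]:
        m=(np.hypot(P[:,0]-ctr[0],P[:,1]-ctr[1])<.06)&(P[:,2]>z0)&(P[:,2]<z1)
        if m.sum()>20: print(c,nm,m.sum(),cv2.minAreaRect(P[m,:2].astype(np.float32)*1000),np.median(P[m,2]))
E
```

```text
clock: 13.12
tcp_pos: [0.4535, 0.15, 0.2145]
orientation: [0.008, 0.118, 0.993, 0.002]
wrist_force: [1.3, 0.0, 0.8]
finger_gap: 0.0642
clock: 13.53
tcp_pos: [0.477, 0.2824, 0.2083]
orientation: [0.001, 0.115, 0.993, 0.001]
wrist_force: [0.4, 0.3, 0.1]
finger_gap: 0.0639
clock: 13.95
tcp_pos: [0.476, 0.2775, 0.2082]
orientation: [0.0, 0.117, 0.993, 0.0]
wrist_force: [0.4, 0.4, -0.2]
finger_gap: 0.0638
top thick 973 ((477.1139221191406, 141.20358276367188), (36.59334945678711, 63.9404411315918), 76.60118103027344) 0.06464622043089496
top plate 635 ((475.17730712890625, 134.92213439941406), (65.59788513183594, 103.98333740234375), 76.968017578125) 0.008885575229512832
top thin 834 ((451.701416015625, -14.735404968261719), (36.152313232421875, 63.89177322387695), 76.35487365722656) 0.010689095465176934
scene thick 535 ((476.02142333984375, 143.69491577148438), (40.09995651245117, 64.3689193725586), 77.54434204101562) 0.06650595822233296
scene plate 450 ((477.3769836425781, 141.39553833007812), (56.036495208740234, 110.06433868408203), 74.73894500732422) 0.010289257260936546
scene thin 612 ((451.2598571777344, -12.19232177734375), (39.30392074584961, 64.60380554199219), 75.30970764160156) 0.012451885334939294
```

```bash
python3 -c "
import cv2;a=cv2.imread('pics/top10.png')[180:300,180:380];cv2.imwrite('pics/top10c.png',cv2.resize(a,None,fx=4,fy=4))"
```

```text
(no output)
```

View pics/top10.png

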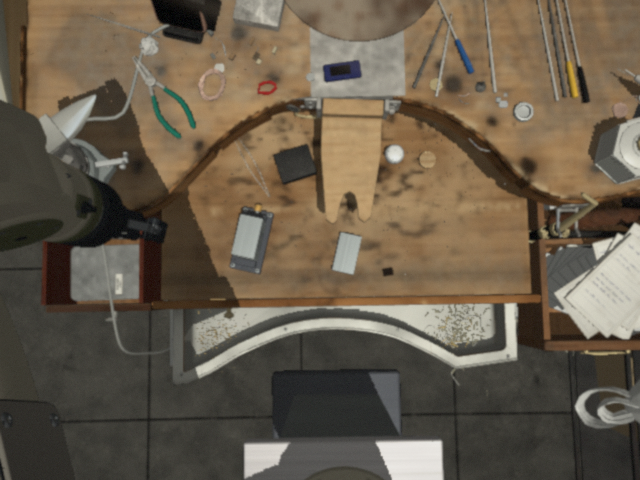

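The top view shows the thick block on the holder at about (250,238), with its plate visible all round, and the thin block unmoved at (348,253). From the same camera, thick and clamped centres agree within 1 mm and 0.2°.

```bash
python3 -c "
from workcell import env
print(env.get_state()['clock']);print(env.hand_in())"
```

```text
14.05
the job is handed in; nothing more can be done
None
```

The setting stack is made up and handed in at about 14 s of the 38 s allowed; `env.hand_in()` gave no verdict.

**What I did:** I gripped the thick block across its 36 mm width and set it flat on the near (-x) end of the clamped block, with its centre about 29 mm short. It touched at the height I had computed, with about 16 N of contact. I then slid it lengthwise with the faces together until it was flush, eased the pressure, opened the fingers and backed off.

**Last checks:**
- **Position:** in the top camera, the thick block's centre is within 1 mm of where the clamped block's centre was measured before the move. The angle agrees within 0.2°.
- **Height:** the thick block's top face reads 64.6 to 66.5 mm, against the expected 66.
- **Thin block:** it has not moved by more than the measurement noise: 0.3 mm from the top camera.
- **Robot:** it was clear of everything, with about 0.5 N at the wrist.

**Disagreements:** after release, the wrist camera put the block about 2 mm to the side. That matches the 2–3 mm sideways bias it showed earlier, so I went by the top camera. The scene camera, which reads the outlines more coarsely, was up to 2.5 mm from the top camera. The last outline of the holder plate from the top camera also came out too wide (65.6 mm instead of 52), so I did not use it.

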